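# Fill a pan from the treadle dispenser

### The job

Stand the narrow open steel pan under the mouth of the dispenser's chute and let go of it. Then, with the gripper, press the dispenser's treadle firmly down on its stop, without forcing it, and hold it there until all three fish balls have run into the pan; then let the treadle come back up. Leave the pan with the balls standing under the chute and do not disturb the other things on the counter.

Things in the scene. Friction and masses are not known exactly. Their poses are not given: they have to be found in the camera images.
- dispenser: fixed counter dispenser; origin on the table, front towards its own -x, z up (mm in its frame below). Grey housing 157 high spans x 30..190, y -35..35. On its right (y -60) an open steel chute 42 wide, walls 31 high, slopes down at 0.32 rad to -x; three balls in file wait behind a lifting gate at x 12. On its left (y 75) the treadle, under a wire shelf
- chute_mouth (a point): lower end of the chute's floor, centre, 66 mm above the table at x -30, y -60 of the dispenser; underside 3 mm lower, side walls end 97 mm above the table. The balls run out towards the dispenser's -x and land 10 to 80 mm in front of this point
- treadle (a joint): angle of the treadle: 0 up (at rest), 0.32 rad down on its stop. The spring takes about 4 N at the pad to start and 8 N to reach the stop; the balls pass the gate only in the last tenth of the travel. Firmly on the stop means 12 N or more; above 45 N it would be forced
- gate (a joint): lift of the gate plate, 0 closed to 0.031 m; the treadle lifts it in proportion
- treadle_pad (a point): point on the treadle's top face, on its centre line, 20 mm from its free end. Steel plate 135 x 60 x 8 mm hinged along the dispenser's y at x 60, y 75, z 30; this pad is 115 mm from the hinge towards -x. At rest the plate rises at 0.32 rad to its free end (pad 70 mm above the table, end at x -68); on the stop it is level, top 34 mm above the table
- shelf_edge (a point): middle of the front rod (10 mm thick) of the wire shelf, at x -75, y 75, z 178 mm of the dispenser, above the treadle's free end. Rods run along y from 42 to 138 mm, at x -75, -35, 5, 45, 85, 125, so the treadle is reached only from the front, below the shelf, with the tool tilted
- pan: loose narrow open steel pan (a loaf-tin shape, the only one standing open side up and narrow), outside 150 mm (its x) x 64 mm (its y) x 45 mm high, walls 3 mm, about 0.25 kg; origin at the centre of its underside. Starts to one side of the dispenser
- square_pan: bystander: square steel pan upside down, 122 x 122 x 57 mm; origin under its centre. Starts on the other side
- sauce_bottle: bystander: brown sauce bottle with a nozzle, 66 mm across, 215 mm high; origin under its centre
- corn_can: bystander: can, 76 mm across, 110 mm high; origin under its centre
- tongs: bystander: tongs lying flat along their x, 250 x 75 x 31 mm; origin under the middle
- brush: bystander: brush lying along its x in front of the robot; about 220 mm long, under 40 mm high
- carton: bystander: open red and brown carton, 72 x 92 x 100 mm; origin under its centre
- spice_jar: bystander: amber glass jar, 50 mm across, 85 mm high; origin under its centre
- ball1_center (a point): centre of frozen fish ball 1, white, 28 mm across, 14 g; starts in the chute, next to the gate
- ball2_center (a point): centre of frozen fish ball 2, white, 28 mm across, 14 g; starts in the chute
- ball3_center (a point): centre of frozen fish ball 3, white, 28 mm across, 14 g; starts in the chute
- ball1: frozen fish ball 1 itself (its origin turns as it rolls: use ball1_center)
- ball2: frozen fish ball 2 itself (its origin turns as it rolls: use ball2_center)
- ball3: frozen fish ball 3 itself (its origin turns as it rolls: use ball3_center)

How it is judged:
On the way, in this order (a step that is already met when the one before it is completed fails the run):
1. the pan stands on the counter under the chute's mouth, let go, with the treadle still up (x of chute_mouth in the frame of pan between -0.073 and 0.073 m and y of chute_mouth in the frame of pan between -0.03 and 0.03 m and height (world z) of pan below 0.006 m and angle between pan's own z axis and vertical below 0.1 rad and contact force between the fingers and pan below 0.05 N and value of joint treadle below 0.05 rad), for 0.2 s.
2. the gripper presses the treadle firmly on its stop (angle over 0.305 rad with 12 N or more) for half a second (value of joint treadle above 0.305 rad and contact force between the fingers and treadle above 12 N), for 0.5 s.
At the end, for the whole second after the job is handed in: all three balls lie at rest inside the pan (centres within its walls and below its rim), the pan stands level on the counter with the chute's mouth over its inside, at rest, and the treadle is back up (under 0.05 rad) (x of ball1_center in the frame of pan between -0.073 and 0.073 m and y of ball1_center in the frame of pan between -0.031 and 0.031 m and z of ball1_center in the frame of pan between 0.008 and 0.042 m and linear speed of each of ball1, ball2, ball3 below 0.05 m/s and x of ball2_center in the frame of pan between -0.073 and 0.073 m and y of ball2_center in the frame of pan between -0.031 and 0.031 m and z of ball2_center in the frame of pan between 0.008 and 0.042 m and x of ball3_center in the frame of pan between -0.073 and 0.073 m and y of ball3_center in the frame of pan between -0.031 and 0.031 m and z of ball3_center in the frame of pan between 0.008 and 0.042 m and x of chute_mouth in the frame of pan between -0.073 and 0.073 m and y of chute_mouth in the frame of pan between -0.03 and 0.03 m and height (world z) of pan below 0.006 m and angle between pan's own z axis and vertical below 0.1 rad and value of joint treadle below 0.05 rad and linear speed of pan below 0.02 m/s); the robot touches nothing.
It fails at once if the treadle is forced (over 45 N on it) (contact force between anything else and treadle above 45 N).
It fails at once if a bystander is moved by more than 30 mm (distance of any of square_pan, sauce_bottle, corn_can, tongs, brush, carton, spice_jar from where it was at the start of the episode above 0.03 m).
It also fails if it takes over 64 s, if anything falls off the work surface, if the arm or the gripper's body presses on something with over 40 N, if the wrist force passes 120 N, or if a joint passes its speed limit or range.

### The arm

A 7-joint arm with a two-finger parallel gripper is mounted at the origin on the work surface. World frame = base frame: x ahead of the robot, y to its left, z up, the work surface at z = 0. Lengths are in m, angles in rad, forces in N, time in s.
With the tool pointing down it reaches from about 0.425 to 0.925 m from the base axis. Payload 6.8 kg.
Tool frame: the origin (TCP) lies at the very end of the fingers, on their centre line; the grasp point (between the pads) lies 19 mm behind it; z points along the fingers, y is the line along which they close (so a half turn about z gives the same grasp; the last joint's range is limited). The gripper opens to 85 mm and grips with 20 to 120 N. Pads are 22 mm wide; open, the fingers measure 114 mm over their backs; the gripper's body (76 mm by 85 mm) begins 54 mm behind the grasp point. The pads swing forward as they close: fully open they stand 13 mm farther back than shut.
Start: joints at [0.999, 0.477, 0.022, 1.555, -0.011, 1.109, -0.083], TCP at [0.302, -0.604, 0.231] pointing down, gripper open.
Joint ranges: [-2.96, 2.96], [-0.34, 2.1], [-1.41, 1.46], [0.24, 2.44], [-1.37, 4.51], [0.17, 1.92], [-2.96, 2.96]. Speed limits (rad/s): [2.39, 2.39, 3.14, 3.14, 3.14, 3.14, 3.14].

### API

Orientations are given as a rotation vector (axis times angle).
In Python, from bench import r gives the robot as it stands. The module is installed in compiled form; this text tells all that it offers.
- The arm moves only by the tool servo_tool, never from a script. Its argument "commands" is a list of rows, each a list of 7 numbers: the turn, a rotation vector about the world's x, y, z in degrees, then the shift along the world's x, y, z in mm, then the closure, from 0 (fully open) to 1 (shut). A call has 1 to 5 rows; each row is the pose to reach, as a shift and turn from the pose commanded when the call began; what a row does not reach only later rows make up. A row lasts 1/12 s, in which the tool goes at most 41.7 mm and 7.16 degrees, less where a joint would pass 70% of its speed; a pose out of reach is approached as far as the arm can. A call with a gripper value outside its range is refused whole. The fingers move at their own pace and stop on an object; "force" is the grip in N (left out, the last holds). Time passes only in rows, so rows that repeat a pose let the fingers close. It gives the time, the measured TCP pose, the force, the opening and the grip force at its end, in the units of the state.
- r.get_obs(): the state, without advancing time (a new reading comes with each control period).
- r.grab_frame(name): name is "scene" or "top"; returns (picture, depth): 400x640x3 uint8, blue, green, red; 400x640 float32, m along the optical axis (not along the pixel's ray), 0 where there is no reading.
- r.camera_info(name): a dict with "vertical_fov" (degrees; the focal length in pixels is half the picture's height over the tangent of half this angle, whatever the lens; pixels are square), "cx", "cy" (the principal point, pixels), "cam_to_world" (4x4, takes a point from camera to world coordinates). Camera axes: x right, y up, looking along -z (the intrinsics and any distortion apply to the point x, -y, -z); pixel columns grow to the right and rows downward; lengths in m; the calibration is good to about 2 mm. A picture is of the moment at which its call begins. camera_info takes no time and is no camera call.
- r.hand_in(): hands the job in; it is judged then, once.
The state is a dict: "clock": time; "joints": joint angles; "qvel": joint speeds; "tau": joint torques, N m; "tcp_pos": TCP position; "orientation": TCP orientation; "contact_force": force on the tool from outside, world axes, zero at the start; "moment": the same for the moment, N m; "grip_width": finger opening in m; "gripper_force": force on a finger pad.
Only numpy, scipy, OpenCV 4.12 (cv2) and the standard library are available. Lean on these libraries where they do the work, as an engineer would, in place of code of your own. Each camera call takes 0.05 s, during which the arm holds its last target. There are 200 camera calls.

## Working session

There is one attempt and no reset: what is moved stays moved. The work goes in short steps, Python scripts to look and compute and a tool call to move; the robot and the scene stay as the last step left them, time stands still between calls to the robot, and variables do not carry over. Pictures are saved under pics/ and viewed, at most 10 in all, crops included, and the job is handed in when it is done.

Besides the shell and the picture viewer there is one more tool, called after ">>>" as a command line: name --pt "numbers of a row" for each row, then --argument value for the rest. servo_tool: Moves the arm, as the interface text tells. Its arguments: {"type":"object","properties":{"commands":{"type":"array"},"force":{"type":"number"}},"required":["commands"]}

```bash
mkdir -p pics
cat > h.py <<'E'
import numpy as np, cv2
from bench import r
def cam(n):
    c=r.camera_info(n); f=200/np.tan(np.radians(c["vertical_fov"])/2); return f,c["cx"],c["cy"],np.array(c["cam_to_world"]),c
def cloud(n,d):
    f,cx,cy,T,_=cam(n); v,u=np.mgrid[0:400,0:640]
    P=np.stack([(u-cx)/f*d,-(v-cy)/f*d,-d,np.ones_like(d)],-1)
    W=(P@T.T)[...,:3]; W[d==0]=np.nan; return W
def proj(n,p):
    f,cx,cy,T,_=cam(n); q=np.linalg.inv(T)@np.append(p,1); return cx-f*q[0]/q[2], cy+f*q[1]/q[2]
E
python3 - <<'E'
from h import *
for n in ("scene","top"):
    p,d=r.grab_frame(n); cv2.imwrite(f"pics/{n}0.png",p); np.save(n+"_d.npy",d); np.save(n+"_p.npy",p)
    print(n,{k:v for k,v in cam(n)[4].items()},(d>0).mean())
o=r.get_obs();print(o)
E
```

```text
scene {'vertical_fov': 44.37784476119602, 'cx': 309.5648271308118, 'cy': 196.49147196709617, 'cam_to_world': array([[ 0.81525946, -0.45636394,  0.35648838,  1.11793018],
       [ 0.57888522,  0.62563999, -0.52294025, -0.79765915],
       [ 0.01561769,  0.63269784,  0.77424126,  1.31809236],
       [ 0.        ,  0.        ,  0.        ,  1.        ]])} 0.9960078125
top {'vertical_fov': 56.70383596682347, 'cx': 321.6622251858022, 'cy': 200.41323613353404, 'cam_to_world': array([[-0.02683831,  0.99607456, -0.08435152,  0.46563618],
       [-0.99961866, -0.02619338,  0.00874337,  0.01129712],
       [ 0.0064996 ,  0.08455401,  0.9963977 ,  1.04570238],
       [ 0.        ,  0.        ,  0.        ,  1.        ]])} 0.99601953125
{'clock': 0.1, 'joints': array([ 0.9989109 ,  0.47770354,  0.0223679 ,  1.55632616, -0.0115426 ,
        1.10929826, -0.08307082]), 'qvel': array([-8.86746546e-04, -1.27745438e-03,  1.81155058e-03, -1.35780956e-03,
        4.33917171e-05,  1.16330616e-04,  2.62935324e-04]), 'tau': array([ 4.50148407e-03, -5.97759426e+01,  1.61337107e+00, -2.81957996e+01,
        1.28390815e-02,  4.94078704e-03, -2.92664811e-05]), 'tcp_pos': array([ 0.30170814, -0.60323746,  0.23044389]), 'orientation': array([-3.05599904e+00, -7.21658837e-01,  7.15798946e-04]), 'contact_force': array([-0.08598582,  0.45397251, -0.13513136]), 'moment': array([0.02868606, 0.0546477 , 0.00543879]), 'gripper_force': 0.0, 'grip_width': 0.08539321668384521}
```

View pics/scene0.png

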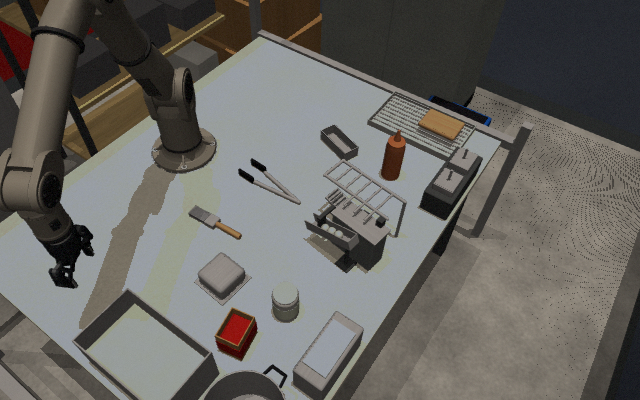

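View pics/top0.png

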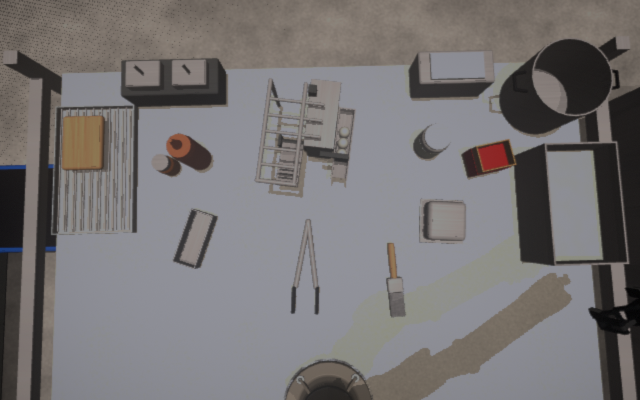

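Run:
```python
from h import *
d=np.load("top_d.npy");W=cloud("top",d)
S=cloud("scene",np.load("scene_d.npy"))
for n,A in(("top",W),("scene",S)):
    z=A[...,2]; m=(abs(z)<.012)&(A[...,0]>.2)&(A[...,0]<.9)&(abs(A[...,1])<.6); print(n,"table z",np.median(z[m]))
# pan
for n,A in(("top",W),("scene",S)):
    m=(A[...,2]>.012)&(A[...,2]<.06)&(A[...,0]>.3)&(A[...,0]<.62)&(A[...,1]>.25)&(A[...,1]<.5)
    k,l,s,c=cv2.connectedComponentsWithStats(m.astype(np.uint8)); i=1+np.argmax(s[1:,4]); 
    P=A[l==i]; hi=P[P[:,2]>.036]
    R=cv2.minAreaRect((hi[:,:2]*1000).astype(np.float32)); print(n,"pan",R,len(P),np.percentile(P[:,2],98))
# dispenser housing top
for n,A in(("top",W),("scene",S)):
    m=(A[...,2]>.148)&(A[...,2]<.168)&(A[...,0]>.5)&(A[...,0]<.95)&(abs(A[...,1])<.2)
    k,l,s,c=cv2.connectedComponentsWithStats(m.astype(np.uint8)); i=1+np.argmax(s[1:,4]);P=A[l==i]
    print(n,"hous",cv2.minAreaRect((P[:,:2]*1000).astype(np.float32)),len(P),np.median(P[:,2]))
    m=(A[...,2]>.172)&(A[...,2]<.195)&(A[...,0]>.5)&(A[...,0]<.95)&(A[...,1]>-.1)&(A[...,1]<.25)
    P=A[m];print(n,"shelf",cv2.minAreaRect((P[:,:2]*1000).astype(np.float32)),len(P))
# all blobs in workspace
m=(W[...,2]>.012)&(W[...,0]>.2)&(W[...,0]<1)&(abs(W[...,1])<.6)
k,l,s,c=cv2.connectedComponentsWithStats(m.astype(np.uint8))
for i in range(1,k):
    if s[i,4]>60:
        P=W[l==i];print(c[i].round(),P.min(0).round(3),P.max(0).round(3))
p=np.load("scene_p.npy");cv2.imwrite("pics/crop.png",cv2.resize(p[130:290,280:440],None,fx=3.7,fy=3.7,interpolation=2))
```

```text
top table z -0.000586813882605508
scene table z 0.0015473131435197462
top pan ((457.80120849609375, 352.56439208984375), (65.86956787109375, 149.65660095214844), 70.68316650390625) 606 0.04640281426390156
scene pan ((458.401123046875, 353.8011169433594), (70.69014739990234, 159.435302734375), 69.73395538330078) 523 0.049502851007034034
top hous ((755.4478149414062, -6.662021636962891), (87.45246887207031, 170.6790008544922), 81.27181243896484) 1856 0.15586051139128015
top shelf ((703.678955078125, 72.86724090576172), (141.26744079589844, 254.57884216308594), 81.84027099609375) 1739
scene hous ((743.9315185546875, -21.609291076660156), (122.96338653564453, 190.0685577392578), 82.343505859375) 1291 0.15800606148716856
scene shelf ((704.00537109375, 74.69831085205078), (142.49508666992188, 255.88668823242188), 81.17060852050781) 960
[527.  98.] [ 0.731 -0.6    0.012] [ 0.925 -0.484  0.172]
[451.  73.] [ 0.842 -0.458  0.012] [ 0.934 -0.258  0.12 ]
[163.  98.] [0.479 0.27  0.012] [0.938 0.6   0.163]
[311. 133.] [ 0.575 -0.085  0.013] [0.845 0.16  0.186]
[432. 141.] [ 0.665 -0.334  0.013] [ 0.739 -0.261  0.114]
[181. 155.] [0.635 0.313 0.012] [0.712 0.449 0.217]
[524. 193.] [ 0.37  -0.6    0.012] [ 0.694 -0.398  0.154]
[445. 221.] [ 0.433 -0.384  0.013] [ 0.541 -0.276  0.063]
[193. 240.] [0.377 0.297 0.012] [0.537 0.406 0.048]
[313. 268.] [0.246 0.019 0.012] [0.502 0.054 0.033]
[296. 280.] [0.251 0.051 0.012] [0.444 0.093 0.034]
[395. 286.] [ 0.232 -0.215  0.012] [ 0.43  -0.17   0.025]
[617. 318.] [ 0.258 -0.6    0.245] [ 0.315 -0.531  0.361]
```

View pics/crop.png

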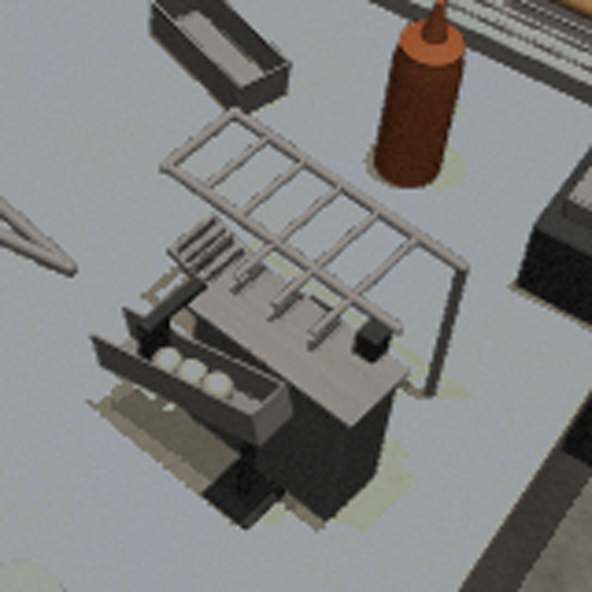

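Run:
```python
from h import *
A=cloud("top",np.load("top_d.npy"));S=cloud("scene",np.load("scene_d.npy"))
def hist(n,A,zl,zh,yaw,x0,x1,y0,y1,th):
    c,s=np.cos(yaw),np.sin(yaw); x=A[...,0]*c+A[...,1]*s; y=-A[...,0]*s+A[...,1]*c
    m=(A[...,2]>zl)&(A[...,2]<zh)&(x>x0)&(x<x1)&(y>y0)&(y<y1)
    return x[m],y[m]
# yaw by sharpness of shelf rods along y and side rods
best=[]
for n,Q in(("top",A),("scene",S)):
  for lab,zl,zh in(("shelf",.174,.19),("hous",.15,.163)):
    sc=[]
    for yd in np.arange(-14,-2,.5):
        x,y=hist(n,Q,zl,zh,np.radians(yd),.45,1,-.1+.1,.3,0) if lab=="shelf" else hist(n,Q,zl,zh,np.radians(yd),.45,1,-.1,.3,0)
        h=np.histogram(x,np.arange(.45,1,.003))[0].astype(float);g=np.histogram(y,np.arange(-.1,.3,.003))[0].astype(float)
        sc.append((h**2).sum()+(g**2).sum())
    print(n,lab,np.arange(-14,-2,.5)[np.argsort(sc)[-4:]])
yaw=np.radians(-8.5)
for n,Q in(("top",A),("scene",S)):
  for lab,zl,zh,t in(("shelf",.174,.19,0),("hous",.152,.162,0)):
    x,y=hist(n,Q,zl,zh,yaw,.45,1,-.1,.3,0)
    for q,a,b in((x,.52,.9),(y,-.1,.26)):
        h,e=np.histogram(q,np.arange(a,b,.005)); print(n,lab,"x" if q is x else "y",[(int(round(1000*u)),int(v)) for u,v in zip(e,h) if v>8])
```

```text
top shelf [-9.  -7.5 -8.5 -8. ]
top hous [-9.  -7.  -8.5 -8. ]
scene shelf [-9.  -7.5 -8.  -8.5]
scene hous [-7.5 -6.5 -8.5 -8. ]
top shelf x [(555, 43), (560, 90), (565, 49), (570, 17), (575, 20), (580, 17), (585, 16), (590, 18), (595, 34), (600, 86), (605, 30), (610, 18), (615, 19), (620, 16), (625, 18), (630, 18), (635, 28), (640, 91), (645, 28), (650, 18), (655, 18), (660, 17), (665, 17), (670, 19), (675, 34), (680, 132), (685, 32), (690, 18), (695, 19), (700, 16), (705, 15), (710, 20), (715, 39), (720, 130), (725, 33), (730, 16), (735, 18), (740, 15), (745, 18), (750, 18), (755, 38), (760, 130), (765, 34), (770, 14), (775, 20), (780, 15), (785, 30), (790, 32), (795, 40), (800, 35), (805, 24)]
top shelf y [(105, 14), (110, 18), (115, 22), (120, 19), (125, 22), (130, 39), (135, 37), (140, 36), (145, 42), (150, 208), (155, 208), (160, 59), (165, 39), (170, 41), (175, 41), (180, 40), (185, 41), (190, 42), (195, 39), (200, 43), (205, 39), (210, 39), (215, 39), (220, 38), (225, 40), (230, 39), (235, 202), (240, 208), (245, 40)]
top hous x [(660, 28), (665, 59), (670, 66), (675, 59), (
[... 1234 characters left out ...]
5, 20), (210, 17), (215, 20), (220, 22), (225, 21), (230, 18), (235, 99), (240, 127), (245, 22)]
scene hous x [(645, 10), (650, 11), (655, 9), (665, 26), (670, 22), (675, 27), (680, 28), (685, 37), (690, 30), (695, 29), (700, 28), (705, 34), (710, 21), (715, 25), (720, 34), (725, 34), (730, 29), (735, 31), (740, 34), (745, 31), (750, 28), (755, 30), (760, 36), (765, 39), (770, 45), (775, 28), (780, 36), (785, 29), (790, 29), (795, 28), (800, 26), (805, 40), (810, 38), (815, 36), (820, 41), (825, 30), (830, 35)]
scene hous y [(70, 76), (75, 87), (80, 72), (85, 75), (90, 80), (95, 77), (100, 69), (105, 82), (110, 63), (115, 80), (120, 58), (125, 68), (130, 50), (135, 57), (140, 47), (145, 19)]
```

>>> servo_tool --pt "0 0 5.4 20 33 0 0" --pt "0 0 10.8 40 66 0 0" --pt "0 0 16.2 60 99 0 0" --pt "0 0 21.6 80 132 0 0" --pt "0 0 27 100 165 0 0" --force 50

```text
clock: 0.52
tcp_pos: [0.4024, -0.4369, 0.231]
orientation: [-2.801, -1.422, 0.0]
contact_force: [1.3, -0.6, 0.1]
grip_width: 0.0854
gripper_force: 0.0
```

>>> servo_tool --pt "0 0 5.4 20 35 0 0" --pt "0 0 10.8 40 70 0 0" --pt "0 0 16.2 60 105 0 0" --pt "0 0 21.6 80 140 0 0" --pt "0 0 27 100 175 0 0"

```text
clock: 0.93
tcp_pos: [0.5023, -0.2619, 0.2311]
orientation: [-2.392, -2.036, 0.001]
contact_force: [0.8, 0.2, -0.4]
grip_width: 0.0854
gripper_force: 0.0
```

>>> servo_tool --pt "0 0 5.4 0 40 0 0" --pt "0 0 10.8 0 80 0 0" --pt "0 0 16.2 0 120 0 0" --pt "0 0 21.6 0 160 0 0" --pt "0 0 27 0 200 0 0"

```text
clock: 1.35
tcp_pos: [0.5013, -0.0619, 0.2311]
orientation: [-1.85, -2.539, 0.001]
contact_force: [0.7, 0.1, 0.1]
grip_width: 0.0856
gripper_force: 0.0
```

>>> servo_tool --pt "0 0 5.4 0 40 0 0" --pt "0 0 10.8 0 80 0 0" --pt "0 0 16.2 0 120 0 0" --pt "0 0 21.6 0 160 0 0" --pt "0 0 27 0 200 0 0"

```text
clock: 1.77
tcp_pos: [0.5014, 0.1379, 0.2312]
orientation: [1.207, 2.9, -0.001]
contact_force: [-0.1, -1.1, -0.9]
grip_width: 0.0852
gripper_force: 0.0
```

>>> servo_tool --pt "0 0 5.2 -12 38 0 0" --pt "0 0 10.4 -24 76 0 0" --pt "0 0 15.6 -36 114 0 0" --pt "0 0 20.8 -48 152 0 0" --pt "0 0 25.9 -60 190 0 0"

```text
clock: 2.18
tcp_pos: [0.4411, 0.3276, 0.2311]
orientation: [-0.527, -3.097, 0.001]
contact_force: [0.1, 0.2, 0.4]
grip_width: 0.0853
gripper_force: 0.0
```

>>> servo_tool --pt "0 0 0 -4 17 -35 0" --pt "0 0 0 -7 33 -70 0" --pt "0 0 0 -7 33 -100 0" --pt "0 0 0 -7 33 -120 0" --pt "0 0 0 -7 33 -120 0"

```text
clock: 2.6
tcp_pos: [0.4325, 0.357, 0.1067]
orientation: [-0.53, -3.091, 0.01]
contact_force: [-0.3, -1.5, 0.3]
grip_width: 0.0852
gripper_force: 0.0
```

Run:
```python
from h import *
o=r.get_obs();print(o["tcp_pos"],o["orientation"],o["joints"])
p,d=r.grab_frame("top");cv2.imwrite("pics/t1.png",cv2.resize(p[160:300,100:300],None,fx=3,fy=3))
```

```text
[0.43248106 0.3570044  0.10667782] [-0.53017001 -3.09093315  0.00998754] [-0.23883463  0.55415782 -0.73316067  1.89473531  0.47140476  0.88183581
  0.02218574]
```

View pics/t1.png

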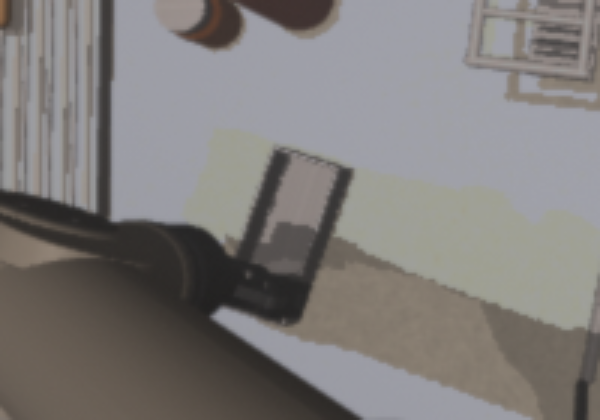

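>>> servo_tool --pt "0 0 0 0 1 -30 0" --pt "0 0 0 0 2 -60 0" --pt "0 0 0 0 3 -90 0" --pt "0 0 0 0 3 -94 0" --pt "0 0 0 0 3 -94 0"

```text
clock: 3.07
tcp_pos: [0.4349, 0.3619, 0.0174]
orientation: [-0.533, -3.095, 0.002]
contact_force: [-0.3, -0.4, 0.4]
grip_width: 0.0857
gripper_force: 0.0
```

>>> servo_tool --pt "0 0 0 0 0 0 0" --pt "0 0 0 0 0 0 0"

```text
clock: 3.23
tcp_pos: [0.4363, 0.3635, 0.0198]
orientation: [0.533, 3.094, 0.005]
contact_force: [1.0, 0.1, 0.6]
grip_width: 0.0857
gripper_force: 0.0
```

>>> servo_tool --pt "0 0 0 -1 0 -10 0" --pt "0 0 0 -1 0 -10 0.2" --pt "0 0 0 -1 0 -10 0.5" --pt "0 0 0 -1 0 -10 0.5" --pt "0 0 0 -1 0 -10 0.5" --force 50

```text
clock: 3.65
tcp_pos: [0.434, 0.3622, 0.0077]
orientation: [0.533, 3.096, -0.0]
contact_force: [-0.5, -1.1, 3.5]
grip_width: 0.0637
gripper_force: 56.5
```

>>> servo_tool --pt "0 0 0 0 0 0 0.5" --pt "0 0 0 0 0 0 0.5" --pt "0 0 0 0 0 0 0.5" --pt "0 0 0 0 0 20 0.5" --pt "0 0 0 0 0 20 0.5"

```text
clock: 4.07
tcp_pos: [0.4347, 0.3634, 0.0291]
orientation: [0.532, 3.095, 0.004]
contact_force: [1.1, -0.1, -2.8]
grip_width: 0.0633
gripper_force: 56.9
```

>>> servo_tool --pt "0 0 0 0 -15 25 0.5" --pt "0 0 2 -2 -45 42 0.5" --pt "0 0 4 -4 -80 42 0.5" --pt "0 0 6 -6 -115 42 0.5" --pt "0 0 8 -8 -150 42 0.5"

```text
clock: 4.48
tcp_pos: [0.4257, 0.2109, 0.0689]
orientation: [0.312, 3.126, 0.001]
contact_force: [1.3, -0.1, -3.2]
grip_width: 0.0636
gripper_force: 57.6
```

>>> servo_tool --pt "0 0 1 0 -38 0 0.5" --pt "0 0 2 0 -76 0 0.5" --pt "0 0 3 0 -114 0 0.5" --pt "0 0 3 0 -152 0 0.5" --pt "0 0 3 0 -190 0 0.5"

```text
clock: 4.9
tcp_pos: [0.4255, 0.0205, 0.0689]
orientation: [0.233, 3.133, 0.001]
contact_force: [0.8, -0.6, -3.1]
grip_width: 0.0632
gripper_force: 57.6
```

>>> servo_tool --pt "0 0 0 10 -38 0 0.5" --pt "0 0 0 25 -76 0 0.5" --pt "0 0 0 50 -110 0 0.5" --pt "0 0 0 85 -117 0 0.5" --pt "0 0 0 100 -117 0 0.5"

```text
clock: 5.32
tcp_pos: [0.5297, -0.0997, 0.0688]
orientation: [0.245, 3.129, -0.001]
contact_force: [1.2, 1.0, -0.9]
grip_width: 0.063
gripper_force: 57.3
```

>>> servo_tool --pt "0 0 0 0 0 -20 0.5" --pt "0 0 0 0 0 -40 0.5" --pt "0 0 0 0 0 -50 0.5" --pt "0 0 0 0 0 -50 0.5" --pt "0 0 0 0 0 -50 0.5"

```text
clock: 5.73
tcp_pos: [0.5253, -0.0944, 0.0188]
orientation: [-0.233, -3.131, -0.001]
contact_force: [0.3, 0.0, -2.3]
grip_width: 0.0638
gripper_force: 57.4
```

Run:
```python
from h import *
o=r.get_obs();print(o["tcp_pos"],o["orientation"],o["joints"])
p,d=r.grab_frame("scene");np.save("s2.npy",d);cv2.imwrite("pics/s2.png",cv2.resize(p[130:290,220:440],None,fx=3,fy=3))
```

```text
[ 0.52533361 -0.09436931  0.01877491] [-2.32609475e-01 -3.13141843e+00 -6.25970659e-04] [ 0.57081932  0.6429356  -0.65246748  2.00567591  0.60435145  0.69427356
  0.9559622 ]
```

View pics/s2.png

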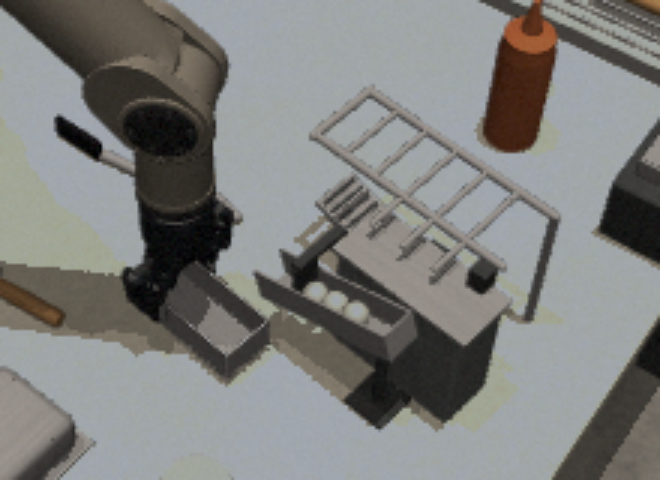

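>>> servo_tool --pt "0 0 0 2 12 -6 0.5" --pt "0 0 0 5 30 -6 0.5" --pt "0 0 0 8 48 -6 0.5" --pt "0 0 0 11 62 -6 0.5" --pt "0 0 0 11 62 -6 0.5"

```text
clock: 6.2
tcp_pos: [0.5388, -0.0284, 0.0151]
orientation: [0.226, 3.13, 0.005]
contact_force: [-0.6, 1.3, -2.2]
grip_width: 0.0631
gripper_force: 57.4
```

>>> servo_tool --pt "0 0 0 0 0 -3 0.5" --pt "0 0 0 0 0 -5 0.5" --pt "0 0 0 0 0 -5 0.5" --pt "0 0 0 0 0 -5 0.5" --pt "0 0 0 0 0 -5 0.5"

```text
clock: 6.62
tcp_pos: [0.5368, -0.0336, 0.0083]
orientation: [-0.236, -3.133, 0.001]
contact_force: [-0.2, -0.8, -2.5]
grip_width: 0.0635
gripper_force: 57.4
```

>>> servo_tool --pt "0 0 0 0 1 -1 0.5" --pt "0 0 0 0 1 -1 0.5" --pt "0 0 0 0 1 -1 0.3" --pt "0 0 0 0 1 -1 0" --pt "0 0 0 0 1 -1 0"

```text
clock: 7.03
tcp_pos: [0.5374, -0.0312, 0.0075]
orientation: [0.233, 3.132, 0.001]
contact_force: [-0.2, 0.9, -0.4]
grip_width: 0.0844
gripper_force: 0.0
```

>>> servo_tool --pt "0 0 0 0 0 0 0" --pt "0 0 0 0 0 0 0" --pt "0 0 0 0 0 30 0" --pt "0 0 0 0 0 60 0" --pt "0 0 0 -20 0 90 0"

```text
clock: 7.45
tcp_pos: [0.5199, -0.0309, 0.0986]
orientation: [0.233, 3.13, 0.004]
contact_force: [1.4, -0.1, 1.7]
grip_width: 0.0855
gripper_force: 0.0
```

>>> servo_tool --pt "0 0 0 -25 10 30 0.5" --pt "0 0 0 -50 25 60 1" --pt "0 0 0 -75 40 70 1" --pt "0 0 0 -75 55 70 1" --pt "0 0 0 -75 55 70 1"

```text
clock: 7.87
tcp_pos: [0.4415, 0.0259, 0.1686]
orientation: [0.227, 3.13, -0.001]
contact_force: [0.7, 1.5, -0.2]
grip_width: 0.0257
gripper_force: 0.0
```

Run:
```python
from h import *
o=r.get_obs();print(o["tcp_pos"],o["orientation"],o["joints"])
p,d=r.grab_frame("scene");np.save("s3.npy",d);cv2.imwrite("pics/s3.png",cv2.resize(p[130:290,220:440],None,fx=3,fy=3))
A=cloud("scene",d)
yaw=np.radians(-8.5);c,s=np.cos(yaw),np.sin(yaw)
x=A[...,0]*c+A[...,1]*s-.6375; y=-A[...,0]*s+A[...,1]*c-.1075
m=(A[...,2]>.038)&(A[...,2]<.055)&(x>-.2)&(x<-.0)&(y<-.015)&(y>-.14)
print("pan rim local",cv2.minAreaRect((np.stack([x[m],y[m]],-1)*1000).astype(np.float32)),m.sum(),np.percentile(x[m],[2,98]),np.percentile(y[m],[2,98]))
```

```text
[0.44152434 0.02586644 0.16859792] [ 2.27144264e-01  3.13035284e+00 -5.91506197e-04] [ 0.59358028  0.28871198 -0.90126831  2.10884814  0.29828     0.87004136
  0.94381304]
pan rim local ((-75.47028350830078, -59.366371154785156), (150.30715942382812, 69.88823699951172), 0.5400251150131226) 186 [-0.14990488 -0.00111094] [-0.09311285 -0.02643592]
```

View pics/s3.png

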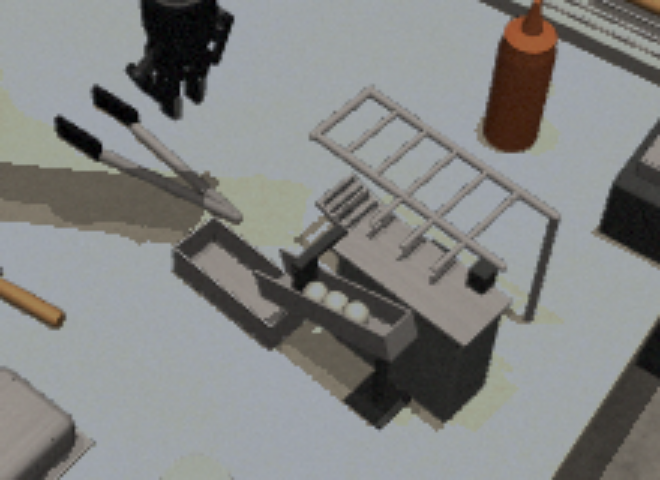

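>>> servo_tool --pt "-1 -6.5 0 20 15 0 1" --pt "-2 -13 0 40 31 0 1" --pt "-3 -19.5 0 60 46 0 1" --pt "-4 -26 0 80 62 0 1" --pt "-4.8 -32.6 0 98 78 0 1"

```text
clock: 8.33
tcp_pos: [0.5278, 0.0858, 0.1661]
orientation: [0.205, 2.663, -0.065]
contact_force: [0.3, -1.5, -0.8]
grip_width: -0.0002
gripper_force: 0.0
```

>>> servo_tool --pt "-1 -6 0 0 0 -10 1" --pt "-1.8 -12 0 0 0 -20 1" --pt "-2.6 -18 0 0 0 -30 1" --pt "-2.6 -18 0 0 0 -30 1" --pt "-2.6 -18 0 0 0 -30 1"

```text
clock: 8.75
tcp_pos: [0.5222, 0.0763, 0.1239]
orientation: [0.163, 2.454, -0.165]
contact_force: [-0.9, -0.4, -1.7]
grip_width: -0.0
gripper_force: 0.0
```

```bash
cat > st.py <<'E'
from h import *
from scipy.spatial.transform import Rotation as Ro
o=r.get_obs();R=Ro.from_rotvec(o["orientation"]).as_matrix()
yaw=np.radians(-8.5);M=np.array([[np.cos(yaw),np.sin(yaw),0],[-np.sin(yaw),np.cos(yaw),0],[0,0,1]]);O=np.array([637.5,107.5,0])
print("local tcp",(M@o["tcp_pos"]*1000-O).round(1),"z axis loc",(M@R[:,2]).round(3),"y axis loc",(M@R[:,1]).round(3))
print(o["joints"].round(3),o["contact_force"].round(1),o["grip_width"],o["clock"])
E
python3 st.py
```

```text
local tcp [-132.3   45.2  123.9] z axis loc [ 0.633 -0.067 -0.772] y axis loc [ 0.012  0.997 -0.077]
[ 0.135  0.371 -0.78   2.405  1.704  0.734 -0.63 ] [-0.9 -0.4 -1.7] -3.212534704100202e-05 8.75
```

>>> servo_tool --pt "0 0 0 10 -1 0 1" --pt "0 0 0 20 -3 -5 1" --pt "0 0 0 25 -4 -10 1" --pt "0 0 0 25 -4 -10 1" --pt "0 0 0 25 -4 -10 1"

```text
clock: 9.17
tcp_pos: [0.5474, 0.0695, 0.1141]
orientation: [0.174, 2.458, -0.164]
contact_force: [-0.4, -0.4, 0.3]
grip_width: -0.0002
gripper_force: 0.0
```

```bash
python3 st.py
```

```text
local tcp [-106.4   42.2  114.1] z axis loc [ 0.628 -0.069 -0.775] y axis loc [ 0.019  0.997 -0.074]
[ 0.163  0.423 -0.765  2.362  1.74   0.735 -0.61 ] [-0.4 -0.4  0.3] -0.0001569729379379294 9.1667
```

>>> servo_tool --pt "-0.5 -3 0 2 8 0 1" --pt "-1 -6 0 4 16 0 1" --pt "-1.3 -9 0 5 24 0 1" --pt "-1.3 -9 0 5 32 0 1" --pt "-1.3 -9 0 5 32 0 1"

```text
clock: 9.58
tcp_pos: [0.5513, 0.1049, 0.114]
orientation: [0.163, 2.302, -0.169]
contact_force: [0.2, 0.2, 0.0]
grip_width: 0.0004
gripper_force: 0.0
```

```bash
python3 st.py
```

```text
local tcp [-107.7   77.8  114. ] z axis loc [ 0.742 -0.065 -0.667] y axis loc [ 0.024  0.997 -0.069]
[ 0.046  0.522 -0.802  2.405  1.91   0.997 -0.868] [0.2 0.2 0. ] 0.00035184074671545284 9.5833
```

>>> servo_tool --pt "-0.3 -2 0 8 -1 -4 1" --pt "-0.6 -4 0 16 -2 -8 1" --pt "-0.8 -5.5 0 24 -5 -12 1" --pt "-0.8 -5.5 0 24 -5 -12 1" --pt "-0.8 -5.5 0 24 -5 -12 1"

```text
clock: 10.0
tcp_pos: [0.5757, 0.0973, 0.1021]
orientation: [0.165, 2.204, -0.176]
contact_force: [-0.3, -0.6, 0.2]
grip_width: 0.0001
gripper_force: 0.0
```

```bash
python3 st.py
```

```text
local tcp [-82.5  73.8 102.1] z axis loc [ 0.803 -0.068 -0.592] y axis loc [ 0.035  0.997 -0.067]
[ 0.022  0.623 -0.759  2.407  2.063  1.141 -0.978] [-0.3 -0.6  0.2] 0.00013468868796330383 10.0
```

>>> servo_tool --pt "0 0 0 8 -1 -5 1" --pt "0 0 0 17 -2 -11 1" --pt "0 0 0 25 -3 -17 1" --pt "0 0 0 25 -3 -17 1" --pt "0 0 0 25 -3 -17 1"

```text
clock: 10.42
tcp_pos: [0.6009, 0.0946, 0.0846]
orientation: [0.165, 2.203, -0.175]
contact_force: [-0.5, -0.5, -0.9]
grip_width: -0.0003
gripper_force: 0.0
```

```bash
python3 st.py
python3 - <<'E'
from h import *
p,d=r.grab_frame("scene");cv2.imwrite("pics/s4.png",cv2.resize(p[130:290,220:440],None,fx=3,fy=3))
E
```

```text
local tcp [-57.2  74.9  84.6] z axis loc [ 0.803 -0.067 -0.592] y axis loc [ 0.035  0.997 -0.066]
[ 0.034  0.679 -0.726  2.362  2.122  1.139 -0.97 ] [-0.5 -0.5 -0.9] -0.00032848711230206085 10.4167
```

View pics/s4.png

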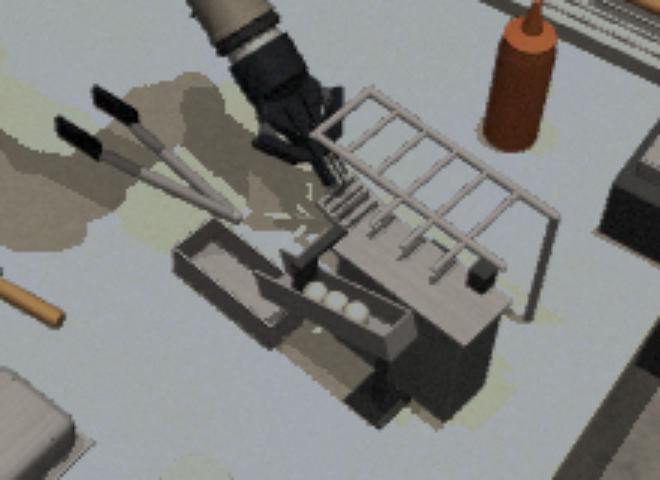

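>>> servo_tool --pt "0 0 0 0 0 -8 1" --pt "0 0 0 0 0 -16 1" --pt "0 0 0 0 0 -24 1" --pt "0 0 0 0 0 -24 1"

```text
clock: 10.8
tcp_pos: [0.6002, 0.0959, 0.06]
orientation: [0.162, 2.203, -0.173]
contact_force: [-0.3, 0.9, 5.0]
grip_width: 0.0001
gripper_force: 2.6
```

>>> servo_tool --pt "0 0 0 -1 0 -5 1" --pt "0 0 0 -2 0 -10 1" --pt "0 0 0 -2 0 -13 1" --pt "0 0 0 -2 0 -13 1"

```text
clock: 11.13
tcp_pos: [0.5987, 0.0961, 0.0482]
orientation: [0.162, 2.201, -0.173]
contact_force: [-0.9, 1.4, 6.8]
grip_width: -0.0
gripper_force: 3.1
```

>>> servo_tool --pt "0 0 0 -1 0 -4 1" --pt "0 0 0 -1 0 -8 1" --pt "0 0 0 -1 0 -10 1" --pt "0 0 0 -1 0 -10 1"

```text
clock: 11.47
tcp_pos: [0.5983, 0.0963, 0.0404]
orientation: [0.162, 2.197, -0.173]
contact_force: [-5.7, 1.1, 17.9]
grip_width: -0.0002
gripper_force: 8.7
```

>>> servo_tool --pt "0 0 0 0 0 -1.5 1" --pt "0 0 0 0 0 -3 1" --pt "0 0 0 0 0 -3 1"

```text
clock: 11.72
tcp_pos: [0.5985, 0.0963, 0.0396]
orientation: [0.16, 2.192, -0.174]
contact_force: [-16.3, 0.6, 33.0]
grip_width: 0.0002
gripper_force: 16.5
```

>>> servo_tool --pt "0 0 0 0 0 1.5 1" --pt "0 0 0 0 0 1.5 1" --pt "0 0 0 0 0 1.5 1" --pt "0 0 0 0 0 1.5 1" --pt "0 0 0 0 0 1.5 1"

```text
clock: 12.13
tcp_pos: [0.5984, 0.0963, 0.0401]
orientation: [0.161, 2.195, -0.173]
contact_force: [-10.8, 1.2, 23.3]
grip_width: 0.0
gripper_force: 12.0
```

>>> servo_tool --pt "0 0 0 0 0 0 1" --pt "0 0 0 0 0 0 1" --pt "0 0 0 0 0 0 1" --pt "0 0 0 0 0 0 1" --pt "0 0 0 0 0 0 1"

```text
clock: 12.55
tcp_pos: [0.5984, 0.0963, 0.0401]
orientation: [0.161, 2.195, -0.173]
contact_force: [-12.0, 1.1, 24.7]
grip_width: -0.0002
gripper_force: 12.0
```

>>> servo_tool --pt "0 0 0 0 0 0 1" --pt "0 0 0 0 0 0 1" --pt "0 0 0 0 0 0 1" --pt "0 0 0 0 0 0 1" --pt "0 0 0 0 0 0 1"

```text
clock: 12.97
tcp_pos: [0.5984, 0.0963, 0.04]
orientation: [0.161, 2.195, -0.173]
contact_force: [-10.1, 1.1, 23.8]
grip_width: 0.0
gripper_force: 12.0
```

```bash
python3 st.py
python3 - <<'E'
from h import *
p,d=r.grab_frame("scene");cv2.imwrite("pics/s5.png",cv2.resize(p[130:290,220:440],None,fx=3,fy=3))
E
```

```text
local tcp [-59.9  76.2  40. ] z axis loc [ 0.809 -0.064 -0.585] y axis loc [ 0.032  0.997 -0.066]
[ 0.004  0.804 -0.693  2.363  2.212  1.238 -1.045] [-10.1   1.1  23.8] 2.8348121775388852e-05 12.9667
```

View pics/s5.png

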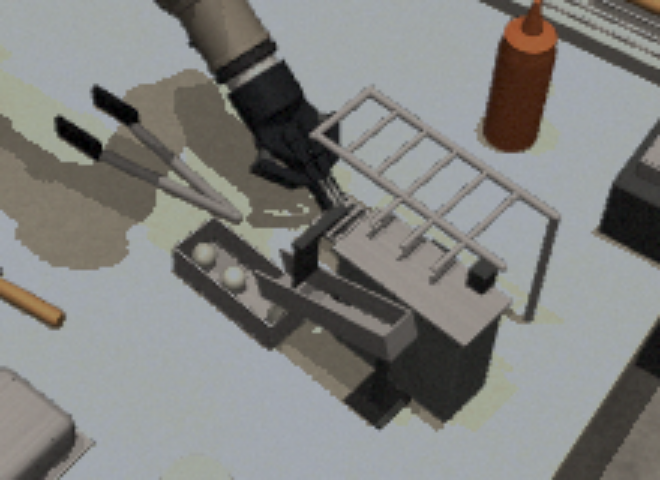

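>>> servo_tool --pt "0 0 0 0 0 0 1" --pt "0 0 0 0 0 0 1" --pt "0 0 0 0 0 0 1" --pt "0 0 0 0 0 0 1" --pt "0 0 0 0 0 0 1"

```text
clock: 13.43
tcp_pos: [0.5984, 0.0963, 0.0401]
orientation: [0.161, 2.195, -0.173]
contact_force: [-10.4, 0.8, 24.7]
grip_width: 0.0002
gripper_force: 12.0
```

```bash
cat > balls.py <<'E'
from h import *
yaw=np.radians(-8.5);M=np.array([[np.cos(yaw),np.sin(yaw),0],[-np.sin(yaw),np.cos(yaw),0],[0,0,1]]);O=np.array([.6375,.1075,0])
for n in("top","scene"):
    p,d=r.grab_frame(n);L=cloud(n,d)@M.T-O
    g=p.astype(int); m=(g.min(-1)>125)&(L[...,2]>.012)&(L[...,2]<.14)&(L[...,0]>-.17)&(L[...,0]<.2)&(L[...,1]<-.025)&(L[...,1]>-.1)
    k,l,s,c=cv2.connectedComponentsWithStats(m.astype(np.uint8))
    for i in range(1,k):
        if s[i,4]>5: print(n,s[i,4],(np.median(L[l==i],0)*1000).round())
cv2.imwrite("pics/last.png",cv2.resize(p[130:290,220:440],None,fx=3,fy=3))
E
python3 balls.py
```

```text
top 452 [ 86. -58. 104.]
top 6 [ 78. -79. 135.]
top 7 [ 61. -79. 129.]
top 6 [ 42. -79. 123.]
top 6 [  3. -79. 110.]
top 158 [-12. -57.  71.]
top 7 [-26. -30.  47.]
top 6 [-33. -91.  43.]
top 7 [-48. -30.  44.]
top 6 [-88. -29.  44.]
top 50 [-87. -60.  27.]
top 6 [-80. -91.  44.]
top 7 [-111.  -29.   44.]
top 6 [-124.  -91.   45.]
top 35 [-133.  -60.   29.]
scene 23 [-130.  -61.   31.]
scene 28 [-84. -61.  29.]
scene 14 [ 44. -49.  91.]
scene 51 [ 89. -47. 106.]
```

Run:
```python
from h import *
yaw=np.radians(-8.5);M=np.array([[np.cos(yaw),np.sin(yaw),0],[-np.sin(yaw),np.cos(yaw),0],[0,0,1]]);O=np.array([.6375,.1075,0])
p,d=r.grab_frame("top");L=cloud("top",d)@M.T-O
for x in np.arange(-.035,.14,.01):
    m=(abs(L[...,0]-x)<.005)&(abs(L[...,1]+.06)<.013)
    print(round(x*1000),[round(1000*v) for v in np.percentile(L[m][:,2]-.066-.331*(L[m][:,0]+.03),[10,50,90])] if m.any() else None,end=" ")
p,d=r.grab_frame("scene");S=cloud("scene",d)@M.T-O
m=(abs(S[...,1]+.06)<.028)&(S[...,0]>-.07)&(S[...,0]<.0)&(S[...,2]>.006)&(S[...,2]<.04)
print("\nunder chute",(S[m]*1000).round()[::2][:25].tolist())
```

```text
-35 [-64, -62, -59] -25 [-63, -5, 0] -15 [-3, -1, 1] -5 [-3, -1, 0] 5 [-3, -1, 102] 15 [-2, 59, 101] 25 [94, 94, 94] 35 [3, 3, 3] 45 [-2, -1, 1] 55 [-3, -1, 0] 65 [-4, -1, 1] 75 [-3, -1, 1] 85 [-4, -2, 0] 95 [-4, -2, 0] 105 [-4, -2, 2] 115 [-3, -1, 1] 125 [-5, -2, 1] 135 [-3, -1, 34] 
under chute [[-65.0, -32.0, 33.0], [-68.0, -43.0, 8.0], [-61.0, -46.0, 6.0], [-64.0, -57.0, 9.0], [-68.0, -67.0, 9.0], [-62.0, -63.0, 6.0], [-52.0, -55.0, 7.0], [-54.0, -62.0, 6.0], [-45.0, -53.0, 6.0], [-47.0, -60.0, 6.0], [-41.0, -57.0, 9.0], [-27.0, -63.0, 29.0], [-20.0, -60.0, 33.0], [-48.0, -69.0, 9.0], [-25.0, -64.0, 27.0], [-21.0, -60.0, 26.0], [-13.0, -59.0, 33.0], [-24.0, -70.0, 28.0], [-19.0, -67.0, 30.0], [-15.0, -61.0, 28.0], [-2.0, -57.0, 37.0], [-33.0, -65.0, 8.0], [-17.0, -73.0, 32.0], [-13.0, -68.0, 31.0], [-1.0, -62.0, 37.0]]
```

>>> servo_tool --pt "0 0 0 0 0 8 1" --pt "0 0 0 1 0 18 1" --pt "0 0 0 1 0 28 1" --pt "0 0 0 1 0 38 1" --pt "0 0 0 1 0 48 1"

```text
clock: 14.05
tcp_pos: [0.5991, 0.0951, 0.0855]
orientation: [0.165, 2.201, -0.174]
contact_force: [-0.1, -0.1, 0.4]
grip_width: -0.0002
gripper_force: 0.0
```

>>> servo_tool --pt "0 0 0 -12 2 4 1" --pt "0 0 0 -27 4 9 1" --pt "0 0 0 -42 6 14 1" --pt "0 0 0 -54 8 18 1" --pt "0 0 0 -54 8 18 1"

```text
clock: 14.47
tcp_pos: [0.5461, 0.1106, 0.0968]
orientation: [0.136, 2.206, -0.178]
contact_force: [-1.6, 2.4, -4.1]
grip_width: 0.0001
gripper_force: 0.0
```

```bash
python3 st.py; python3 balls.py | grep -E "scene|top [0-9]{2,3} "
```

```text
local tcp [-113.8   82.6   96.8] z axis loc [ 0.804 -0.059 -0.592] y axis loc [ 0.015  0.997 -0.08 ]
[ 0.327  0.965 -1.265  2.436  2.079  1.579 -0.739] [-1.6  2.4 -4.1] 8.121592544985577e-05 14.4667
top 526 [ 82. -58. 102.]
top 35 [ 55. -79. 126.]
top 198 [-11. -59.  72.]
top 34 [-57. -30.  45.]
top 67 [-87. -59.  26.]
top 23 [-133.  -30.   43.]
top 56 [-132.  -60.   27.]
scene 24 [-130.  -59.   30.]
scene 30 [-85. -60.  31.]
scene 77 [ 76. -47. 102.]
```

View pics/last.png

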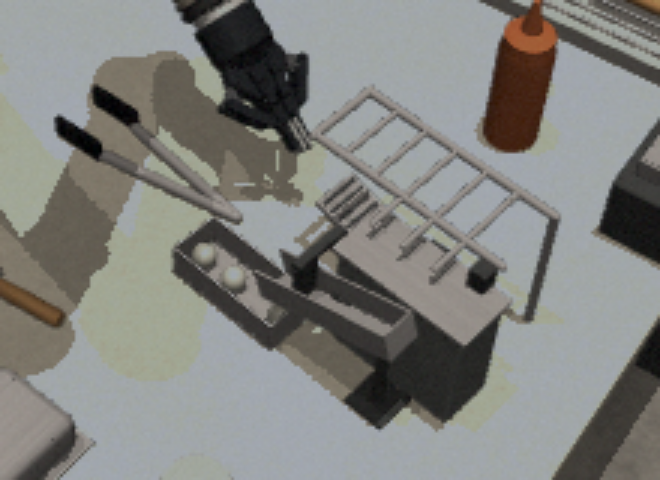

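>>> servo_tool --pt "0 0 0 4 0 5 1" --pt "0 0 0 8 0 10 1" --pt "0 0 0 8 0 10 1" --pt "0 0 0 8 0 10 1" --pt "0 0 0 8 0 10 1"

```text
clock: 14.98
tcp_pos: [0.5553, 0.1092, 0.1073]
orientation: [0.136, 2.203, -0.182]
contact_force: [0.4, 0.3, 0.6]
grip_width: -0.0001
gripper_force: 0.0
```

>>> servo_tool --pt "0 0 0 0 0 0 1" --pt "0 0 0 0 0 0 1" --pt "0 0 0 0 0 0 1"

```text
clock: 15.23
tcp_pos: [0.5545, 0.1094, 0.1053]
orientation: [0.138, 2.207, -0.179]
contact_force: [-0.3, 0.1, -0.2]
grip_width: -0.0002
gripper_force: 0.0
```

```bash
python3 st.py
```

```text
local tcp [-105.2   82.7  105.3] z axis loc [ 0.803 -0.06  -0.593] y axis loc [ 0.016  0.997 -0.079]
[ 0.347  0.941 -1.273  2.419  2.067  1.546 -0.713] [-0.3  0.1 -0.2] -0.0002082146020208792 15.2333
```

Still, free of contact, treadle up, all three balls in the pan.

```bash
python3 -c "
from bench import r
print(r.hand_in())"
```

```text
the job is handed in; nothing more can be done
None
```

The job is handed in: the pan is standing under the chute with all three balls in it (the third is partly hidden under the chute, located from depth readings), the treadle was held on its stop at about 25–37 N and has come back up, and the arm is clear of everything; hand-in gave no verdict.

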